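# Stage a parts tote on the free hook and mark it

## Task

Hang the parts tote that stands on the table by its carrying handle on the empty double hook, so that its handle bar lies across both prongs and it hangs free and level. Then take the spring clip from its wooden storage strip and clip it astride the top edge of the upright tag plate on that same hook stand, pushed well on and upright, to mark the tote as ready. Leave the tote that already hangs on the other stand and everything else on the table where they are.

Things in the scene. Friction and masses are not known exactly. Their poses are not given: they have to be found in the camera images.
- tote: Tote to hang: open sheet-metal box 84 mm (x) by 150 mm (y) by 50 mm deep, 3 mm walls; from the middle of each short end a flat strip, 22 mm wide, rises to a straight handle bar along y. About 0.4 kg. Origin: centre of its underside; z up. Symmetric under a half turn.
- tote_bar (a point): Centre of the tote's handle bar, 120 mm above its underside. The bar is 8 mm thick (x), 12 mm high (z) and 139 mm long in the clear (y).
- stand_a: Empty hook stand, fixed. Base 120 x 130 x 12 mm; column 30 mm wide, its front face and this origin (on the table) at x = 0. Two prongs (10 mm round bars at y = -35 and +35 mm) run from a crossbar at height 203 mm towards -x: down to a level seat from x = -50 to -85 mm (bar top 195 mm high), then up to tips at x = -112 mm (221 mm high). Upright tag plate behind, at x = +40 mm. z up.
- stand_a_seat (a point): Middle of the empty stand's hook seat: half way between the two prongs, level with the top of the bars at the seat, where the underside of a hung handle bar rests. Axes as stand_a.
- stand_a_tag (a point): Middle of the top edge of the empty stand's tag plate, 265 mm above the table: plate 5 mm thick (x), 80 mm wide (y), free for 60 mm and more below its top edge. Axes as stand_a.
- clip: Peg-like spring clip on the strip's plate, jaws down, black levers up, 24 mm wide (y), x across the plate, z up. Origin: its pivot pin (8 mm thick). Jaws reach 30 mm below, levers 36 mm above. Levers' outer width: 37 mm at the top at rest; squeezed (10 N) 20 mm and parallel: jaws then gape 20 mm at the tips, 9 mm at 8 mm below the pivot. This body is the +x half: it leans 0.25 rad when squeezed.
- clip_jaw (a joint): Opening angle of the clip (rad): 0 when clipped on a 5 mm plate, 0.5 squeezed fully open, -0.15 shut on nothing.
- strip: The clip's storage strip, fixed: wooden foot 70 x 110 x 12 mm with an upright steel plate 5 mm thick (x), 100 mm wide (y), top edge at height 70 mm. Origin: centre of the underside.
- stand_b: The other hook stand, same shape, fixed, already carrying a tote: leave alone.
- tote_hung: Tote of the same kind hanging on the other stand; origin at the centre of its underside. Leave it hanging.
- bottle: Bystander: amber glass bottle, 66 mm across, 200 mm tall; leave alone.
- roll: Bystander: flat roll of black sealing strip, 100 mm across, 22 mm high; leave alone.
- jar: Bystander: white jar, 56 mm across, 70 mm tall; leave alone.
- can: Bystander: steel can, 56 mm across, 65 mm tall; leave alone.
- wrench: Bystander: steel wrench lying flat; leave alone.
- driver: Bystander: red-handled screwdriver lying flat; leave alone.
- bin: Bystander: open blue plastic bin, 160 x 110 x 70 mm high; leave alone.
Mind the look-alikes: they are no part of the job. Leave any yellow look-alike of the tote alone.

How it is judged (in metres and radians):
On the way, in this order (a step that is already met when the one before it is completed fails the run):
1. the tote hangs by its handle on both prongs of the empty hook, released (x of tote_bar in the frame of stand_a_seat between -0.035 and 0.035 m and y of tote_bar in the frame of stand_a_seat between -0.03 and 0.03 m and z of tote_bar in the frame of stand_a_seat between -0.002 and 0.02 m and angle between tote's own z axis and vertical below 0.2 rad and angle between the y axis of tote and the y axis of stand_a, either way round below 0.25 rad and contact force between tote and stand_a above 1 N and contact force between tote and the fingers below 0.1 N and linear speed of tote below 0.04 m/s), for 0.2 s.
2. the spring clip sits astride the top edge of that stand's tag plate, released (x of clip in the frame of stand_a_tag between -0.008 and 0.008 m and y of clip in the frame of stand_a_tag between -0.04 and 0.04 m and z of clip in the frame of stand_a_tag between -0.002 and 0.018 m and value of joint clip_jaw between -0.08 and 0.2 rad and angle between clip's own z axis and vertical below 0.35 rad and contact force between clip and stand_a above 1 N and contact force between clip and the fingers below 0.1 N and linear speed of clip below 0.04 m/s), for 0.2 s.
At the end, for the whole second after the job is handed in: Tote hangs across both prongs of the formerly empty stand (bar within 35 mm along, 30 mm across, of the seat; square within 0.25, level within 0.2 rad); clip closed astride its tag plate, pivot at most 18 mm above the edge, leaning under 0.35 rad; both released, at rest (all of step 1 and all of step 2); the robot touches nothing.
It fails at once if the tote on the other stand is shifted more than 30 mm (distance of tote_hung from where it was at the start of the episode above 0.03 m).
It fails at once if a bystander is shifted more than 30 mm (distance of any of bottle, roll, jar, can, wrench, driver, bin from where it was at the start of the episode above 0.03 m).
It also fails if it takes over 67 s, if anything falls off the work surface, if the arm or the gripper's body presses on something with over 40 N, if the wrist force passes 120 N, or if a joint passes its speed limit or range.

## Robot

A 6-joint arm with a two-finger parallel gripper is mounted at the origin on the work surface. World frame = base frame: x ahead of the robot, y to its left, z up, the work surface at z = 0. Lengths are in mm, angles in rad, forces in N, time in s.
With the tool pointing down it reaches from about 275 to 1000 mm from the base axis. Payload 8.4 kg.
Tool frame: the origin (TCP) lies on the centre line of the jaws, within the pads' length; the fingertips stand 25 mm ahead of it and the grasp point (between the pads) lies 6 mm ahead of it; z points along the fingers, x is the direction in which the jaws open and shut, and the axes are right-handed (so a half turn about z gives the same grasp; the last joint's range is limited). The gripper opens to 85 mm and grips with 20 to 120 N. Pads are 22 mm wide; open, the fingers measure 114 mm over their backs; the gripper's body (76 mm by 85 mm) begins 54 mm behind the grasp point. The pads swing forward as they close: fully open they stand 13 mm farther back than shut.
Start: joints at [1.177, 0.353, 1.633, -0, 1.155, -0.002], TCP at [238.657, 577.643, 256.281] pointing down, gripper open.
Joint ranges: [-2.63, 2.63], [-0.92, 2.1], [0.06, 2.66], [-1.3, 4.44], [0, 2.69], [-3.02, 3.02]. Speed limits (rad/s): [2.22, 2.22, 2.79, 3.14, 3.14, 3.14].

## Interface

Orientations are given as [roll, pitch, yaw] about the fixed x, y, z axes, in that order (R = Rz(yaw) Ry(pitch) Rx(roll)).
In Python, from rig import r gives the robot as it stands. The module is installed in compiled form; this text tells all that it offers.
- The arm moves only by the tool jog_arm, never from a script. Its argument "deltas" is a list of rows, each an object with "gripper": the gripper command: -1 is fully open, 1 is shut, values between are in proportion; "translation": the shift along the world's x, y, z in units of 10 cm (1.0 is 10 cm), a list of three; "dr": the turn, a rotation vector about the world's x, y, z in units of pi/2 rad (1.0 is pi/2 rad), a list of three. In form: [{"gripper": gripper, "translation": [x, y, z], "dr": [wx, wy, wz]}, ...]. A call has 1 to 12 rows; each row shifts and turns the commanded pose from where the row before left it; what a row does not reach is not made up. A row lasts 1/12 s, in which the tool goes at most 41.7 mm and 7.16 degrees, less where a joint would pass 70% of its speed; a pose out of reach is approached as far as the arm can. A call with a number of a shift or a turn outside -1 to 1 is refused whole. A call with a gripper value outside its range is refused whole. The fingers move at their own pace and stop on an object; "squeeze" is the grip in N (left out, the last holds). Time passes only in rows, so rows that do not move let the fingers close. It gives the time, the measured TCP pose, the force and the opening at its end, in the units of the state.
- r.sense(): the state, without advancing time (a new reading comes with each control period).
- r.grab_frame(name): name is "scene" or "side" or "wrist"; returns the picture (384x512x3 uint8, blue, green, red); there is no depth.
- r.calibration(name): a dict with "mtx" (3x3 intrinsics, pixels), "k1" (the pictures are not rectified: a ray, as slopes to the right and down, at radius r is drawn at 1 + k1 r^2 times it, then the intrinsics apply), "world_from_camera" (4x4, takes a point from camera to world coordinates). Camera axes: x right, y down, z forward; pixel columns grow to the right and rows downward; lengths in mm; the calibration is good to about 2 mm. A picture is of the moment at which its call begins: read the wrist's pose just before it. calibration takes no time and is no camera call; for the wrist camera it gives the pose at the moment of the call.
- r.sign_off(): hands the job in, once; it reports no verdict.
The state is a dict: "clock": time; "qpos": joint angles; "qvel": joint speeds; "joint_efforts": joint torques, N m; "eef_pos": TCP position; "tcp_rot": TCP orientation; "contact_force": force on the tool from outside, world axes, zero at the start; "wrist_torque": the same for the moment, N m; "opening": opening from 0.0 (shut) to 1.0 (fully open).
Only numpy, scipy, OpenCV 4.12 (cv2) and the standard library are available. Lean on these libraries where they do the work, as an engineer would, in place of code of your own. Each camera call takes 0.05 s, during which the arm holds its last target. There are 200 camera calls.

## Working session

There is one attempt and no reset: what is moved stays moved. The work goes in short steps, Python scripts to look and compute and a tool call to move; the robot and the scene stay as the last step left them, time stands still between calls to the robot, and variables do not carry over. Pictures are saved under pics/ and viewed, about 8 in all and at most 12, crops included, and the job is handed in when it is done.

Besides the shell and the picture viewer there is one more tool, called after "Request:" as a command line: name --argument value ..., lists and objects as JSON in quotes. jog_arm: Moves the arm, as the interface text tells. Shifts and turns lie within -1 to 1; 1 stands for 10 cm of shift or pi/2 rad of turn. Its arguments: {"type":"object","properties":{"deltas":{"type":"array"},"squeeze":{"type":"number"}},"required":["deltas"]}

```bash
mkdir -p pics; cat > h.py <<'E'
import numpy as np, cv2
from rig import r
def ray(name,uv,cal=None):
    c=cal or r.calibration(name); M=np.array(c["mtx"],float); T=np.array(c["world_from_camera"],float); k=c["k1"]
    d=np.array([k,0,0,0],float)
    p=cv2.undistortPoints(np.array(uv,float).reshape(-1,1,2),M,d).reshape(-1,2)
    v=np.c_[p,np.ones(len(p))]@T[:3,:3].T
    return T[:3,3],v
def at(name,uv,z,cal=None):
    o,v=ray(name,uv,cal); return o+v*((z-o[2])/v[:,2])[:,None]
def proj(name,P,cal=None):
    c=cal or r.calibration(name); M=np.array(c["mtx"],float); T=np.linalg.inv(np.array(c["world_from_camera"],float))
    return cv2.projectPoints(np.array(P,float).reshape(-1,1,3),cv2.Rodrigues(T[:3,:3])[0],T[:3,3],M,np.array([c["k1"],0,0,0],float))[0].reshape(-1,2)
E
python3 - <<'E'
from h import *
np.set_printoptions(precision=3,suppress=True)
s=r.sense(); print(s)
ims=[]
for n in("scene","side"):
    c=r.calibration(n);print(n,c)
    cv2.imwrite(f"pics/{n}0.png",cv2.resize(r.grab_frame(n),(800,600),interpolation=cv2.INTER_CUBIC))
E
```

```text
{'clock': 0.0, 'qpos': array([ 1.177,  0.354,  1.634, -0.   ,  1.155, -0.002]), 'qvel': array([-0.003, -0.001,  0.001,  0.002, -0.001,  0.001]), 'joint_efforts': array([ -0.004, -60.525, -34.205,  -0.   ,   0.009,  -0.   ]), 'eef_pos': array([238.472, 577.246, 255.553]), 'tcp_rot': array([3.142, 0.001, 1.179]), 'contact_force': array([-0.384, -0.652, -0.142]), 'wrist_torque': array([ 0.044, -0.019, -0.024]), 'opening': 0.9991041208895747}
scene {'mtx': array([[358.73 ,   0.   , 261.714],
       [  0.   , 358.73 , 195.905],
       [  0.   ,   0.   ,   1.   ]]), 'k1': 0.02770669605601092, 'world_from_camera': array([[  -0.731,    0.524,   -0.437, 1133.378],
       [   0.682,    0.576,   -0.45 ,  645.038],
       [   0.016,   -0.627,   -0.779, 1326.622],
       [   0.   ,    0.   ,    0.   ,    1.   ]])}
side {'mtx': array([[421.91 ,   0.   , 261.456],
       [  0.   , 421.91 , 191.945],
       [  0.   ,   0.   ,   1.   ]]), 'k1': -0.005614301853077359, 'world_from_camera': array([[   0.954,   -0.232,    0.19 ,  247.049],
       [  -0.299,   -0.717,    0.63 , -921.078],
       [  -0.01 ,   -0.658,   -0.753, 1235.419],
       [   0.   ,    0.   ,    0.   ,    1.   ]])}
```

View pics/scene0.png

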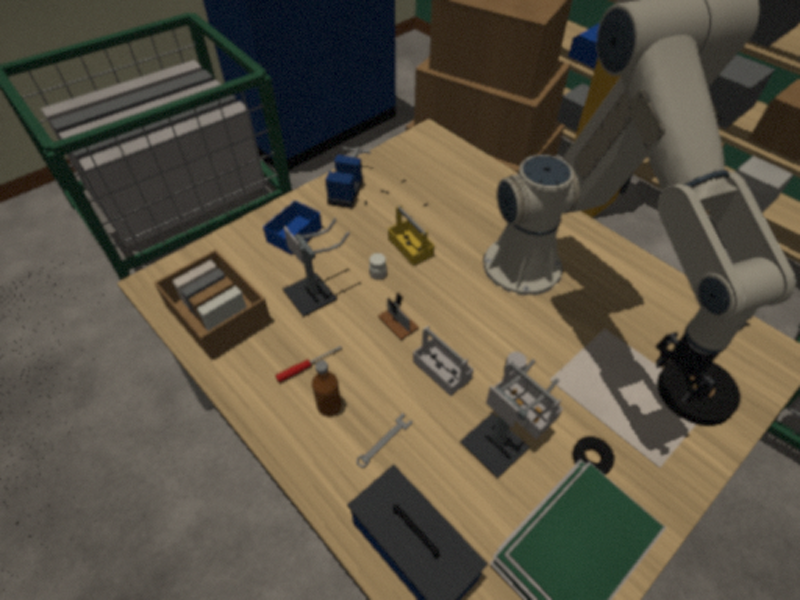

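View pics/side0.png

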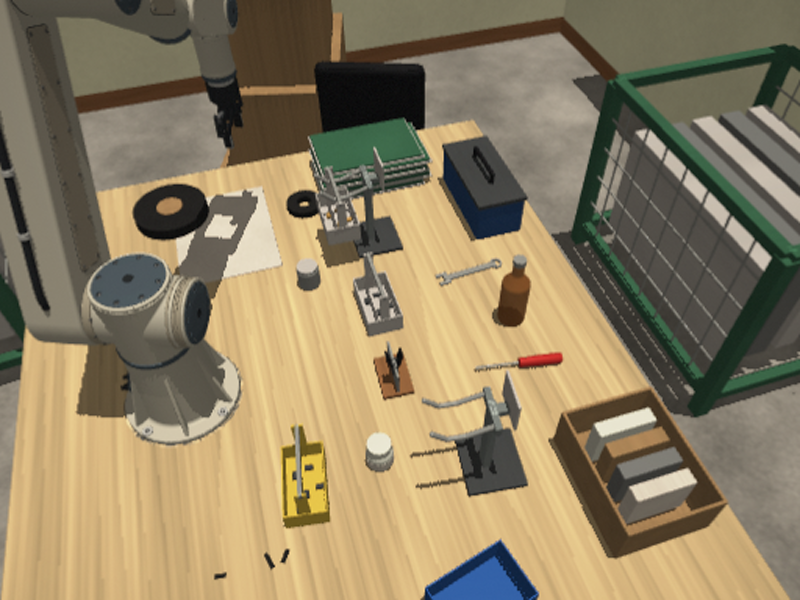

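The side view shows the empty stand A (about 490,440, tag plate at 512,398), the grey tote on the table (378,305), the strip with the clip (393,370), the hung tote on stand B (345,205) and a yellow look-alike tote (305,480). The grey free-standing tote matches the description, since the yellow one is excluded and the other grey one is already hanging. I'll confirm in a crop.

```bash
python3 - <<'E'
from h import *
a=r.grab_frame("side")[150:325,215:345]; b=r.grab_frame("scene")[130:265,170:310]
A=cv2.resize(a,None,fx=3.4,fy=3.4,interpolation=cv2.INTER_CUBIC);B=cv2.resize(b,None,fx=2.55,fy=2.55,interpolation=cv2.INTER_CUBIC)
o=np.zeros((600,800,3),np.uint8);o[:A.shape[0],:A.shape[1]]=A;o[:B.shape[0],442:442+B.shape[1]]=B
cv2.imwrite("pics/crop1.png",cv2.convertScaleAbs(o,alpha=1.4,beta=10))
E
```

```text
(no output)
```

View pics/crop1.png

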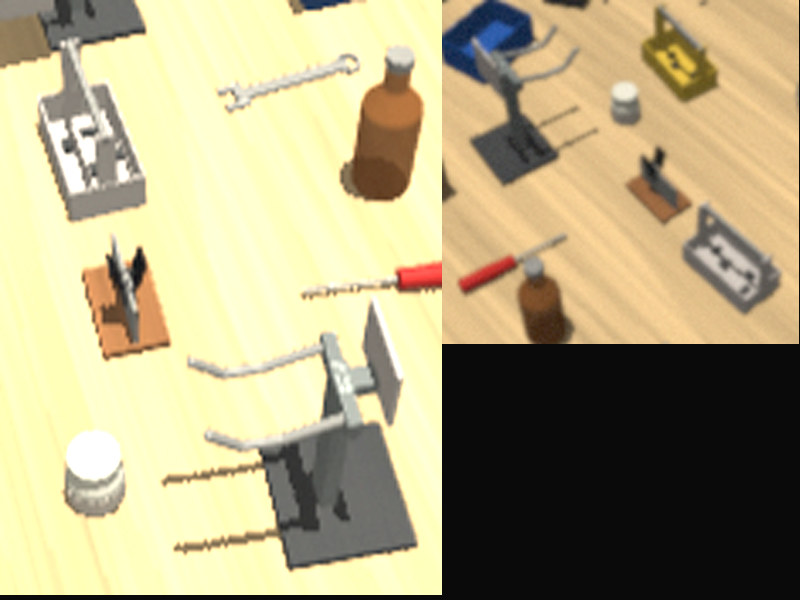

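The crop confirms it: the grey open tote with handle (crop ~ (90,150)) is the target, the strip with the black-levered clip is at (130,290), and the empty stand A has its prong tips at (190,362) and (208,435) and its tag top edge from (373,300) to (401,378).

```bash
python3 - <<'E'
from h import *
np.set_printoptions(precision=1,suppress=True)
S=lambda p:np.array(p,float)/3.4+[215,150]
for n,p,z in [("tips",[(190,362),(208,435)],221),("tag",[(373,300),(401,378)],265),("base",[(290,566),(415,545),(378,425)],6),
 ("totebar",[(70,45),(107,135)],126),("rim",[(38,103),(70,200),(145,180),(110,85)],50),
 ("foot",[(83,270),(107,355),(168,343)],12),("plate",[(112,237),(137,320)],70)]:
    q=at("side",S(p),z);print(n,*q[:,:2]);d=q[1]-q[0];print("  ang",np.degrees(np.arctan2(d[1],d[0])),np.linalg.norm(d))
Q=lambda p:(np.array(p,float)-[442,0])/2.55+[170,130]
for n,p,z in [("tips",[(555,30),(578,52)],221),("tag",[(472,42),(497,82)],265),("rim",[(685,252),(745,308),(775,280)],50),("bar",[(700,207),(770,262)],126),("foot",[(627,187),(668,219),(690,203)],12)]:
    q=at("scene",Q(p),z);print("scene",n,*q[:,:2])
E
```

```text
tips [ 456.1 -311.2] [ 448.4 -380.3]
  ang -96.36129418417983 69.52539712476909
tag [ 608.2 -327. ] [ 600.  -402.2]
  ang -96.26513708052462 75.66379238595364
base [ 518.8 -414.8] [ 634.6 -430.6] [ 651.5 -305.6]
  ang -7.728457617712793 116.89906790712011
totebar [478.  171.1] [480.1  32.6]
  ang -89.1187365594072 138.5412251368206
rim [435.5 168. ] [433.2  21.6] [517.1  23.5] [520.4 169.8]
  ang -90.88027495451433 146.4348343148367
foot [427.6 -43.7] [ 422.5 -152.4] [ 485.1 -157.5]
  ang -92.68174609959802 108.84832285657538
plate [458.3 -54.3] [ 453.1 -159.2]
  ang -92.82103387893372 105.06394857107504
scene tips [ 457.6 -365.8] [ 462.6 -295.9]
scene tag [ 605.  -394.6] [ 629.1 -291.7]
scene rim [528.5  48.3] [531.1 190.6] [457.4 187.2]
scene bar [486.2  36.6] [479.4 186.7]
scene foot [ 491.4 -142.9] [484.8 -40.4] [431.8 -39.7]
```

Request:
jog_arm --deltas '[{"gripper": -1,"translation": [0,0,0.32],"dr": [0,0,-0.0625]},{"gripper": -1,"translation": [0,0,0.32],"dr": [0,0,-0.0625]},{"gripper": -1,"translation": [0,0,0.32],"dr": [0,0,-0.0625]},{"gripper": -1,"translation": [0,0,0.32],"dr": [0,0,-0.0625]},{"gripper": -1,"translation": [0.14,-0.28,0],"dr": [0,0,-0.0625]},{"gripper": -1,"translation": [0.14,-0.28,0],"dr": [0,0,-0.0625]},{"gripper": -1,"translation": [0.14,-0.28,0],"dr": [0,0,-0.0625]},{"gripper": -1,"translation": [0.14,-0.28,0],"dr": [0,0,-0.0625]},{"gripper": -1,"translation": [0.14,-0.28,0],"dr": [0,0,-0.0625]},{"gripper": -1,"translation": [0.14,-0.28,0],"dr": [0,0,-0.0625]},{"gripper": -1,"translation": [0.14,-0.28,0],"dr": [0,0,-0.0625]},{"gripper": -1,"translation": [0.14,-0.28,0],"dr": [0,0,-0.0625]}]'

```text
clock: 1.2
eef_pos: [350.9, 352.2, 384.2]
tcp_rot: [3.142, -0.0, -0.004]
contact_force: [1.2, 0.9, -0.2]
opening: 0.998
```

Request:
jog_arm --deltas '[{"gripper": -1,"translation": [0.14,-0.28,0],"dr": [0,0,0]},{"gripper": -1,"translation": [0.14,-0.28,0],"dr": [0,0,0]},{"gripper": -1,"translation": [0.14,-0.28,0],"dr": [0,0,0]},{"gripper": -1,"translation": [0.14,-0.28,0],"dr": [0,0,0]},{"gripper": -1,"translation": [0.14,-0.28,0],"dr": [0,0,0]},{"gripper": -1,"translation": [0.14,-0.28,0],"dr": [0,0,0]},{"gripper": -1,"translation": [0.14,-0.28,0],"dr": [0,0,0]},{"gripper": -1,"translation": [0.14,-0.28,0],"dr": [0,0,0]},{"gripper": -1,"translation": [0.14,-0.28,0],"dr": [0,0,0]},{"gripper": -1,"translation": [0,0,0],"dr": [0,0,0]}]'

```text
clock: 2.03
eef_pos: [478.3, 97.7, 384.2]
tcp_rot: [3.14, -0.001, -0.002]
contact_force: [-0.1, 0.1, -0.4]
opening: 1.002
```

```bash
python3 - <<'E'
from h import *
np.set_printoptions(precision=3,suppress=True)
s=r.sense();print(s["eef_pos"],s["tcp_rot"],s["qpos"]); c=r.calibration("wrist");print(c)
np.save("w1.npy",c,allow_pickle=True)
cv2.imwrite("pics/w1.png",cv2.resize(r.grab_frame("wrist"),(768,576),interpolation=cv2.INTER_CUBIC))
E
```

```text
[478.346  97.689 384.18 ] [ 3.14  -0.001 -0.002] [ 0.2    0.029  1.751 -0.002  1.361  0.202]
{'mtx': array([[296.121,   0.   , 262.826],
       [  0.   , 296.121, 190.726],
       [  0.   ,   0.   ,   1.   ]]), 'k1': -0.045304490251176235, 'world_from_camera': array([[  1.   ,  -0.002,   0.001, 479.278],
       [ -0.002,  -0.955,  -0.298, 172.827],
       [  0.001,   0.298,  -0.955, 501.527],
       [  0.   ,   0.   ,   0.   ,   1.   ]])}
```

View pics/w1.png

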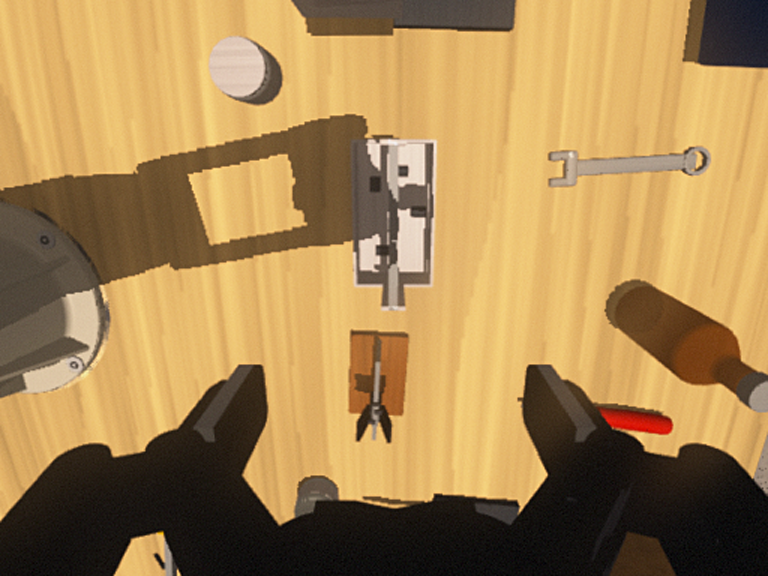

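The wrist view shows the tote centred, with rim corners at (353,140), (437,140), (433,286) and (356,286) and the bar running from (392,140) to (393,308). Below it are the strip foot (350..408, 331..415) and the clip levers (375,435).

```bash
python3 - <<'E'
from h import *
np.set_printoptions(precision=1,suppress=True)
c=np.load("w1.npy",allow_pickle=True).item()
for n,p,z in [("rim",[(353,140),(437,140),(433,286),(356,286)],50),("bar",[(393,308),(392,145)],126),("foot",[(350,332),(408,335),(403,415),(350,412)],12),("levtops",[(362,440),(390,440)],115),("platenear",[(377,335),(377,400)],70)]:
    q=at("w",np.array(p)/1.5,z,c);print(n,*q[:,:2],"mean",q.mean(0)[:2])
E
```

```text
rim [439.8 180.5] [521.3 180.3] [520.8  31.9] [438.8  32.1] mean [480.2 106.2]
bar [478.3  34.9] [477.9 175.2] mean [478.1 105.1]
foot [426.6 -37.3] [495.9 -41.3] [ 490.4 -152.2] [ 423.  -147.7] mean [459.  -94.6]
levtops [ 446.1 -113.6] [ 474.9 -113.7] mean [ 460.5 -113.7]
platenear [461.3 -15.9] [460.2 -94.3] mean [460.7 -55.1]
```

Request:
jog_arm --deltas '[{"gripper": -1,"translation": [0.01,0.06,-0.35],"dr": [0,0,0]},{"gripper": -1,"translation": [0,0,-0.35],"dr": [0,0,0]},{"gripper": -1,"translation": [0,0,-0.35],"dr": [0,0,0]},{"gripper": -1,"translation": [0,0,-0.35],"dr": [0,0,0]},{"gripper": -1,"translation": [0,0,-0.35],"dr": [0,0,0]},{"gripper": -1,"translation": [0,0,-0.3],"dr": [0,0,0]},{"gripper": -1,"translation": [0,0,-0.3],"dr": [0,0,0]},{"gripper": -1,"translation": [0,0,-0.22],"dr": [0,0,0]},{"gripper": 0.2,"translation": [0,0,0],"dr": [0,0,0]},{"gripper": 0.6,"translation": [0,0,0],"dr": [0,0,0]},{"gripper": 1,"translation": [0,0,0],"dr": [0,0,0]},{"gripper": 1,"translation": [0,0,0],"dr": [0,0,0]}]' --squeeze 60

```text
clock: 3.08
eef_pos: [478.8, 108.2, 129.0]
tcp_rot: [-3.141, -0.003, 0.001]
contact_force: [0.1, 0.3, 0.6]
opening: 0.451
```

Request:
jog_arm --deltas '[{"gripper": 1,"translation": [0,0,0],"dr": [0,0,0]},{"gripper": 1,"translation": [0,0,0],"dr": [0,0,0]},{"gripper": 1,"translation": [0,0,0],"dr": [0,0,0]},{"gripper": 1,"translation": [0,0,0],"dr": [0,0,0]},{"gripper": 1,"translation": [0,0,0],"dr": [0,0,0]},{"gripper": 1,"translation": [0,0,0],"dr": [0,0,0]}]'

```text
clock: 3.58
eef_pos: [477.5, 107.8, 128.3]
tcp_rot: [-3.141, 0.0, 0.0]
contact_force: [-4.2, 0.1, 8.9]
opening: 0.077
```

Request:
jog_arm --deltas '[{"gripper": 1,"translation": [0,0,0.1],"dr": [0,0,0]},{"gripper": 1,"translation": [0,0,0.2],"dr": [0,0,0]},{"gripper": 1,"translation": [0,0,0.25],"dr": [0,0,0]},{"gripper": 1,"translation": [0,0,0.25],"dr": [0,0,0]},{"gripper": 1,"translation": [0,0,0.25],"dr": [0,0,0]},{"gripper": 1,"translation": [0,0,0.25],"dr": [0,0,0]},{"gripper": 1,"translation": [0,0,0.2],"dr": [0,0,0]},{"gripper": 1,"translation": [0,0,0.1],"dr": [0,0,0]},{"gripper": 1,"translation": [-0.05,-0.1,0.1],"dr": [0,0,-0.01]},{"gripper": 1,"translation": [-0.08,-0.2,0],"dr": [0,0,-0.01]},{"gripper": 1,"translation": [-0.08,-0.25,0],"dr": [0,0,-0.01]},{"gripper": 1,"translation": [-0.08,-0.25,0],"dr": [0,0,-0.01]}]'

```text
clock: 4.58
eef_pos: [447.1, 26.6, 296.7]
tcp_rot: [3.141, 0.002, -0.062]
contact_force: [-0.7, 0.7, -4.9]
opening: 0.078
```

Request:
jog_arm --deltas '[{"gripper": 1,"translation": [-0.08,-0.3,0],"dr": [0,0,-0.01]},{"gripper": 1,"translation": [-0.08,-0.3,0],"dr": [0,0,-0.01]},{"gripper": 1,"translation": [-0.08,-0.3,0],"dr": [0,0,-0.01]},{"gripper": 1,"translation": [-0.08,-0.3,0],"dr": [0,0,0]},{"gripper": 1,"translation": [-0.08,-0.3,0],"dr": [0,0,0]},{"gripper": 1,"translation": [-0.08,-0.3,0],"dr": [0,0,0]},{"gripper": 1,"translation": [-0.08,-0.3,0],"dr": [0,0,0]},{"gripper": 1,"translation": [-0.08,-0.3,0],"dr": [0,0,0]},{"gripper": 1,"translation": [-0.08,-0.3,0],"dr": [0,0,0]},{"gripper": 1,"translation": [-0.05,-0.3,0],"dr": [0,0,0]},{"gripper": 1,"translation": [-0.05,-0.3,0],"dr": [0,0,0]},{"gripper": 1,"translation": [0,-0.2,0],"dr": [0,0,0]}]'

```text
clock: 5.58
eef_pos: [364.4, -324.5, 296.5]
tcp_rot: [3.141, 0.002, -0.111]
contact_force: [0.7, 0.6, -5.2]
opening: 0.08
```

```bash
python3 - <<'E'
from h import *
np.set_printoptions(precision=3,suppress=True)
s=r.sense();print(s["eef_pos"],s["tcp_rot"],s["qpos"],s["contact_force"],s["wrist_torque"]); c=r.calibration("wrist")
np.save("w2.npy",c,allow_pickle=True)
w=r.grab_frame("wrist");sd=r.grab_frame("side");cv2.imwrite("pics/w2raw.png",w)
a=cv2.resize(w,(480,360),interpolation=cv2.INTER_CUBIC)
b=cv2.resize(sd[200:330,180:345],None,fx=4,fy=4,interpolation=cv2.INTER_CUBIC)[:,:] 
cv2.imwrite("pics/w2.png",cv2.resize(w,(768,576),interpolation=cv2.INTER_CUBIC))
cv2.imwrite("pics/s2.png",b)
E
```

```text
[ 364.353 -324.529  296.522] [ 3.141  0.002 -0.111] [-0.73   0.097  1.871 -0.001  1.175 -0.618] [ 0.691  0.65  -5.158] [ 0.285 -0.045  0.029]
```

View pics/w2.png

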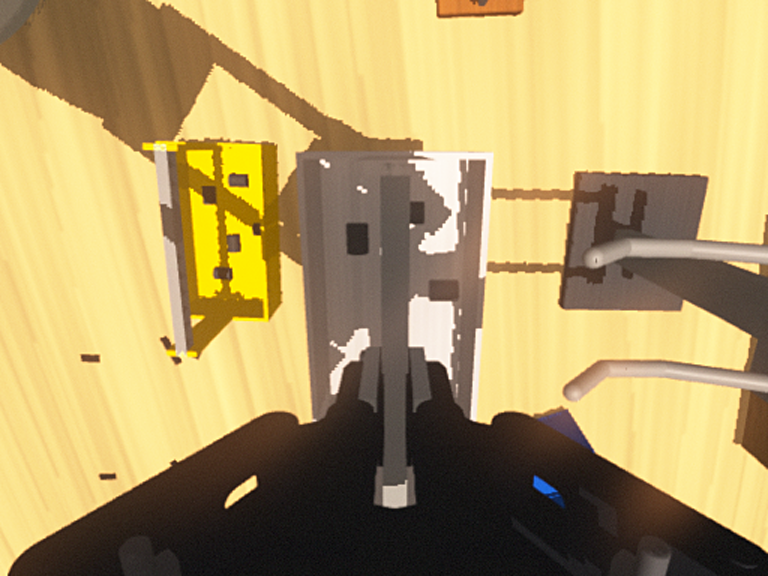

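View pics/s2.png

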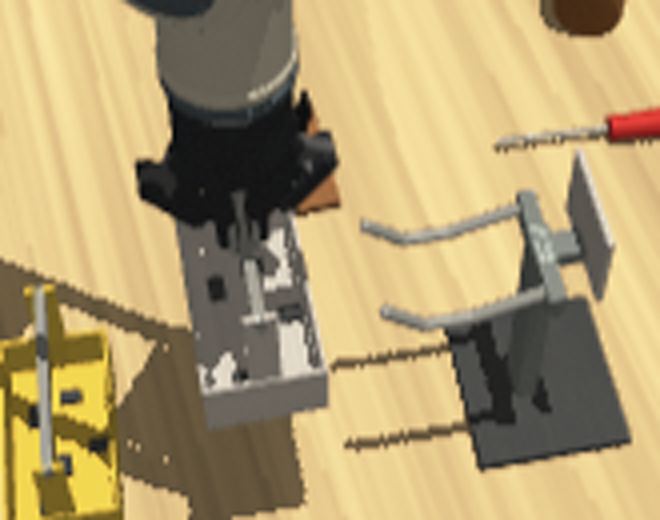

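The tote is held level. The wrist view shows the prong tips at (594,255) and (573,390) and the held bar from (395,175) to (396,490). The side crop shows the tips at (365,225) and (385,312) and the tag top corners at (580,152) and (613,240).

```bash
python3 - <<'E'
from h import *
np.set_printoptions(precision=1,suppress=True)
c=np.load("w2.npy",allow_pickle=True).item()
W=lambda p:np.array(p,float)/1.5
S=lambda p:np.array(p,float)/4+[180,200]
def pr(n,q): d=q[1]-q[0];print(n,*q[:,:2],"mid",q.mean(0)[:2],np.degrees(np.arctan2(d[1],d[0])),np.linalg.norm(d))
pr("w tips",at("w",W([(594,255),(573,390)]),218,c))
pr("s tips",at("side",S([(365,225),(385,312)]),218))
pr("s tag",at("side",S([(580,152),(613,240)]),265))
pr("w bar",at("w",W([(395,178),(396,485)]),298,c))
# triangulate tips
for a,b in zip([(594,255),(573,390)],[(365,225),(385,312)]):
    o1,v1=ray("w",W([a]),c);o2,v2=ray("side",S([b]))
    A=np.c_[v1[0],-v2[0]];t=np.linalg.lstsq(A,o2-o1,rcond=None)[0]
    print("tri",o1+v1[0]*t[0],o2+v2[0]*t[1])
# stand model fit reprojection
E
```

```text
w tips [ 459.  -305.7] [ 450.2 -374.8] mid [ 454.6 -340.3] -97.28073791132483 69.60729057441081
s tips [ 457.9 -309.1] [ 449.1 -379. ] mid [ 453.5 -344. ] -97.18369291343305 70.46258217907959
s tag [ 609.3 -326.5] [ 602.3 -399.1] mid [ 605.8 -362.8] -95.57341091463074 72.93101386735951
w bar [ 373.1 -257.2] [ 362.9 -352.4] mid [ 368.  -304.8] -96.10336480117277 95.71393229120432
tri [ 460.3 -306.6  215.1] [ 458.7 -307.   214.5]
tri [ 451.4 -376.8  214.8] [ 449.8 -377.   214.4]
```

Request:
jog_arm --deltas '[{"gripper": 1,"translation": [0,-0.01,-0.15],"dr": [0,0,-0.01]},{"gripper": 1,"translation": [0,-0.01,-0.2],"dr": [0,0,0]},{"gripper": 1,"translation": [0,0,-0.1],"dr": [0,0,0]},{"gripper": 1,"translation": [0.1,-0.012,0],"dr": [0,0,0]},{"gripper": 1,"translation": [0.2,-0.025,0],"dr": [0,0,0]},{"gripper": 1,"translation": [0.2,-0.025,0],"dr": [0,0,0]},{"gripper": 1,"translation": [0.2,-0.025,0],"dr": [0,0,0]},{"gripper": 1,"translation": [0.2,-0.025,0],"dr": [0,0,0]},{"gripper": 1,"translation": [0.2,-0.025,0],"dr": [0,0,0]},{"gripper": 1,"translation": [0.15,-0.02,0],"dr": [0,0,0]},{"gripper": 1,"translation": [0.1,-0.013,0],"dr": [0,0,0]},{"gripper": 1,"translation": [0,0,0],"dr": [0,0,0]}]'

```text
clock: 6.68
eef_pos: [504.0, -341.3, 252.6]
tcp_rot: [3.141, -0.001, -0.124]
contact_force: [0.5, -0.3, -4.7]
opening: 0.078
```

Request:
jog_arm --deltas '[{"gripper": 1,"translation": [0,0,-0.1],"dr": [0,0,0]},{"gripper": 1,"translation": [0,0,-0.1],"dr": [0,0,0]},{"gripper": 1,"translation": [0,0,-0.1],"dr": [0,0,0]},{"gripper": 1,"translation": [0,0,-0.05],"dr": [0,0,0]},{"gripper": 1,"translation": [0,0,-0.03],"dr": [0,0,0]},{"gripper": 1,"translation": [0,0,0],"dr": [0,0,0]}]'

```text
clock: 7.18
eef_pos: [500.8, -341.1, 213.2]
tcp_rot: [-3.141, 0.002, -0.125]
contact_force: [0.1, 0.7, -5.4]
opening: 0.076
```

Request:
jog_arm --deltas '[{"gripper": 1,"translation": [0,-0.02,-0.015],"dr": [0,0,0]},{"gripper": 1,"translation": [0,0,-0.015],"dr": [0,0,0]},{"gripper": 1,"translation": [0,0,-0.01],"dr": [0,0,0]},{"gripper": 1,"translation": [0,0,0],"dr": [0,0,0]}]'

```text
clock: 7.52
eef_pos: [501.6, -343.4, 210.3]
tcp_rot: [3.142, -0.0, -0.125]
contact_force: [-0.2, 0.1, -5.4]
opening: 0.079
```

```bash
python3 - <<'E'
from h import *
sd=r.grab_frame("side");print(r.sense()["contact_force"])
cv2.imwrite("pics/s3.png",cv2.resize(sd[200:330,215:365],None,fx=4.6,fy=4.6,interpolation=cv2.INTER_CUBIC))
E
```

```text
[-0.19559429 -0.38580152 -5.77091114]
```

View pics/s3.png

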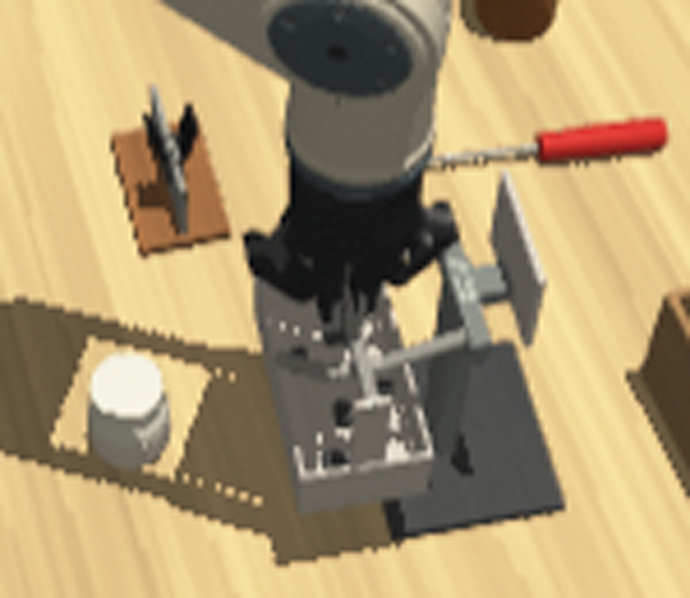

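The bar lies over the prong (370,365) and the tote is below the hooks. I'll keep lowering to contact.

Request:
jog_arm --deltas '[{"gripper": 1,"translation": [0,0,-0.015],"dr": [0,0,0]},{"gripper": 1,"translation": [0,0,-0.01],"dr": [0,0,0]},{"gripper": 1,"translation": [0,0,0],"dr": [0,0,0]},{"gripper": 1,"translation": [0,0,0],"dr": [0,0,0]}]'

```text
clock: 7.9
eef_pos: [501.9, -343.5, 209.0]
tcp_rot: [3.141, -0.001, -0.125]
contact_force: [-2.9, 1.6, 5.7]
opening: 0.081
```

Request:
jog_arm --deltas '[{"gripper": 1,"translation": [0,0,-0.015],"dr": [0,0,0]},{"gripper": 1,"translation": [0,0,0],"dr": [0,0,0]},{"gripper": 1,"translation": [0,0,0],"dr": [0,0,0]}]'

```text
clock: 8.15
eef_pos: [502.0, -343.6, 208.8]
tcp_rot: [3.141, -0.002, -0.125]
contact_force: [-6.3, 3.5, 17.1]
opening: 0.074
```

Request:
jog_arm --deltas '[{"gripper": 1,"translation": [0,0,0.01],"dr": [0,0,0]},{"gripper": 0.8,"translation": [0,0,0],"dr": [0,0,0]},{"gripper": 0.6,"translation": [0,0,0],"dr": [0,0,0]},{"gripper": 0.2,"translation": [0,0,0],"dr": [0,0,0]},{"gripper": 0.2,"translation": [0,0,0],"dr": [0,0,0]},{"gripper": 0.2,"translation": [0,0,0],"dr": [0,0,0]},{"gripper": 0.2,"translation": [0,0,0],"dr": [0,0,0]},{"gripper": 0.2,"translation": [0,0,0.05],"dr": [0,0,0]},{"gripper": 0.2,"translation": [0,0,0.15],"dr": [0,0,0]},{"gripper": 0.2,"translation": [0,0,0.2],"dr": [0,0,0]},{"gripper": 0.2,"translation": [0,0,0.3],"dr": [0,0,0]},{"gripper": 0.2,"translation": [0,0,0.3],"dr": [0,0,0]}]'

```text
clock: 9.15
eef_pos: [501.2, -343.1, 308.1]
tcp_rot: [-3.141, 0.001, -0.125]
contact_force: [0.5, 0.5, 0.3]
opening: 0.402
```

Request:
jog_arm --deltas '[{"gripper": 0.2,"translation": [-0.05,0.2,0],"dr": [0,0,0.01]},{"gripper": -0.2,"translation": [-0.05,0.3,0],"dr": [0,0,0.01]},{"gripper": -0.4,"translation": [-0.05,0.3,0],"dr": [0,0,0.01]},{"gripper": -0.4,"translation": [-0.05,0.3,0],"dr": [0,0,0.01]},{"gripper": -0.4,"translation": [-0.05,0.3,0],"dr": [0,0,0.01]},{"gripper": -0.4,"translation": [-0.05,0.3,-0.1],"dr": [0,0,0]},{"gripper": -0.4,"translation": [-0.05,0.2,-0.2],"dr": [0,0,0]},{"gripper": -0.4,"translation": [-0.05,0,-0.2],"dr": [0,0,0]},{"gripper": -0.4,"translation": [0,0,-0.2],"dr": [0,0,0]},{"gripper": -0.4,"translation": [0,0,0],"dr": [0,0,0]}]'

```text
clock: 9.98
eef_pos: [459.6, -152.3, 234.6]
tcp_rot: [-3.14, 0.005, -0.045]
contact_force: [-1.8, 0.0, -0.3]
opening: 0.699
```

```bash
python3 - <<'E'
from h import *
np.set_printoptions(precision=3,suppress=True)
s=r.sense();print(s["eef_pos"],s["tcp_rot"],s["contact_force"]); c=r.calibration("wrist")
np.save("w4.npy",c,allow_pickle=True)
w=r.grab_frame("wrist");sd=r.grab_frame("side")
o=np.zeros((600,800,3),np.uint8)
P=np.array([[460,-113,90]]);u,v=proj("w",P,c)[0].astype(int);print(u,v)
y0=max(0,v-75);x0=max(0,u-65);print("w crop",x0,y0)
A=cv2.resize(w[y0:y0+150,x0:x0+130],None,fx=3,fy=3,interpolation=cv2.INTER_CUBIC);o[:A.shape[0],:A.shape[1]]=A
B=cv2.resize(sd[210:325,235:365],None,fx=3,fy=3,interpolation=cv2.INTER_CUBIC);o[:B.shape[0],400:790]=B
cv2.imwrite("pics/w4.png",o)
E
```

```text
[ 459.64  -152.26   234.601] [-3.14   0.005 -0.045] [-1.81   0.047 -0.28 ]
260 141
w crop 195 66
```

View pics/w4.png

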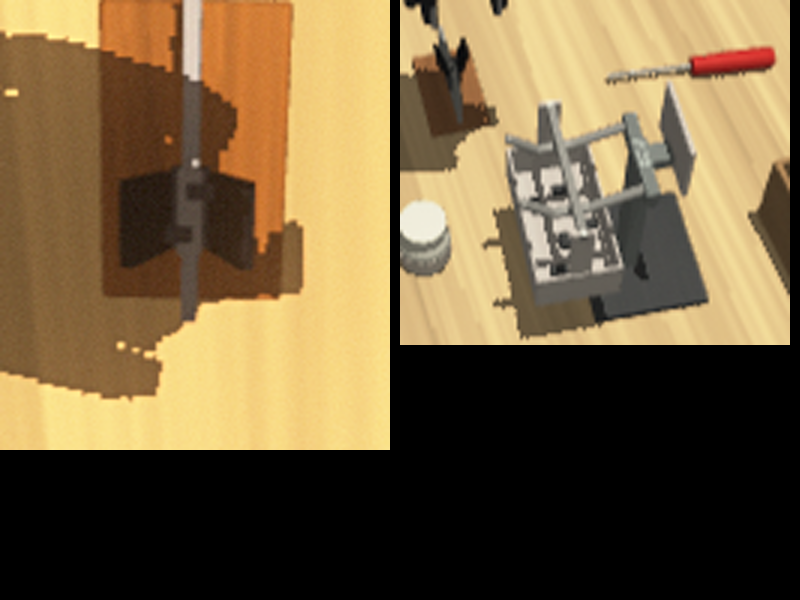

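The tote hangs on both prongs and the grip is off it. The clip's lever tops are at left (120,180..267) and right (254,180..267) in the crop.

```bash
python3 - <<'E'
from h import *
np.set_printoptions(precision=1,suppress=True)
c=np.load("w4.npy",allow_pickle=True).item()
W=lambda p:np.array(p,float)/3+[195,66]
for z in (105,110,115,120):
    q=at("w",W([(120,180),(120,267),(254,267),(254,180)]),z,c);print(z,*q[:,:2],"mean",q.mean(0)[:2],"w",q[3]-q[0],q[2]-q[1])
print(at("w",W([(190,10),(190,150),(188,310)]),70,c)[:,:2])
E
```

```text
105 [439.7 -97.2] [ 438.  -121.2] [ 475.6 -122.9] [476.3 -98.9] mean [ 457.4 -110.1] w [36.6 -1.6  0. ] [37.6 -1.7  0. ]
110 [440.2 -96.8] [ 438.5 -120.4] [ 475.4 -122. ] [476.1 -98.5] mean [ 457.5 -109.4] w [35.9 -1.6  0. ] [36.9 -1.6  0. ]
115 [440.7 -96.4] [ 439.1 -119.5] [ 475.2 -121.1] [475.8 -98. ] mean [ 457.7 -108.8] w [35.1 -1.6  0. ] [36.1 -1.6  0. ]
120 [441.2 -96. ] [ 439.6 -118.6] [ 474.9 -120.2] [475.6 -97.6] mean [ 457.8 -108.1] w [34.4 -1.5  0. ] [35.3 -1.6  0. ]
[[ 460.5  -51.2]
 [ 458.5  -91.9]
 [ 455.3 -142.5]]
```

Request:
jog_arm --deltas '[{"gripper": -0.4,"translation": [-0.01,0.22,0],"dr": [0,0,0]},{"gripper": -0.4,"translation": [-0.01,0.21,0],"dr": [0,0,0]},{"gripper": -0.4,"translation": [0,0,-0.15],"dr": [0,0,0]},{"gripper": -0.4,"translation": [0,0,-0.25],"dr": [0,0,0]},{"gripper": -0.4,"translation": [0,0,-0.25],"dr": [0,0,0]},{"gripper": -0.4,"translation": [0,0,-0.25],"dr": [0,0,0]},{"gripper": -0.4,"translation": [0,0,-0.2],"dr": [0,0,0]},{"gripper": -0.4,"translation": [0,0,-0.1],"dr": [0,0,0]},{"gripper": -0.4,"translation": [0,0,0],"dr": [0,0,0]},{"gripper": -0.4,"translation": [0,0,0],"dr": [0,0,0]}]' --squeeze 40

```text
clock: 10.92
eef_pos: [460.5, -110.7, 118.1]
tcp_rot: [3.141, -0.001, -0.047]
contact_force: [0.8, 0.2, 0.2]
opening: 0.701
```

```bash
python3 - <<'E'
from h import *
np.set_printoptions(precision=3,suppress=True)
s=r.sense();print(s["eef_pos"],s["tcp_rot"],s["contact_force"])
w=r.grab_frame("wrist")
cv2.imwrite("pics/w5.png",cv2.resize(w[150:384,130:400],None,fx=2.4,fy=2.4,interpolation=cv2.INTER_CUBIC))
E
```

```text
[ 460.471 -110.72   118.145] [ 3.141 -0.001 -0.047] [0.824 0.22  0.154]
```

View pics/w5.png

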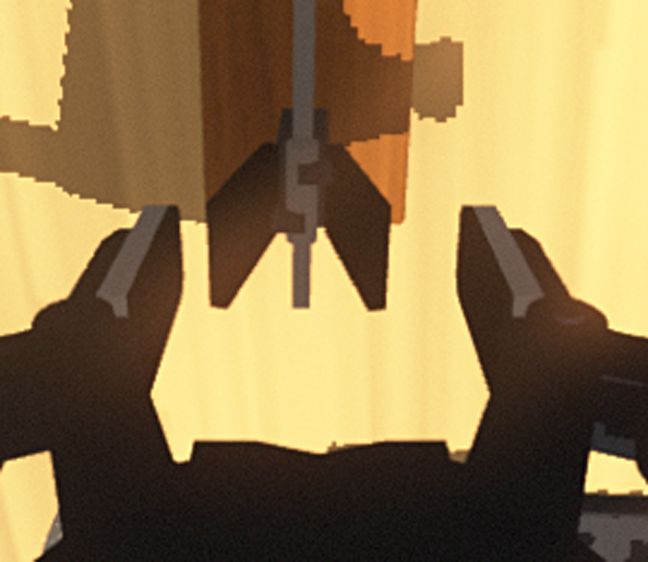

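The wrist view shows the clip levers at columns 212–387 (middle 300) between pads at 180 and 460 (middle 320). So I need to shift about 4 mm toward -x, then go down and close.

Request:
jog_arm --deltas '[{"gripper": -0.4,"translation": [-0.038,0.01,0],"dr": [0,0,0]},{"gripper": -0.4,"translation": [0,0,-0.07],"dr": [0,0,0]},{"gripper": -0.4,"translation": [0,0,-0.07],"dr": [0,0,0]},{"gripper": 0,"translation": [0,0,0],"dr": [0,0,0]},{"gripper": 0.3,"translation": [0,0,0],"dr": [0,0,0]},{"gripper": 0.5,"translation": [0,0,0],"dr": [0,0,0]},{"gripper": 0.7,"translation": [0,0,0],"dr": [0,0,0]},{"gripper": 1,"translation": [0,0,0],"dr": [0,0,0]},{"gripper": 1,"translation": [0,0,0],"dr": [0,0,0]},{"gripper": 1,"translation": [0,0,0],"dr": [0,0,0]},{"gripper": 1,"translation": [0,0,0],"dr": [0,0,0]},{"gripper": 1,"translation": [0,0,0],"dr": [0,0,0]}]' --squeeze 40

```text
clock: 11.97
eef_pos: [456.9, -109.6, 104.1]
tcp_rot: [3.141, -0.002, -0.046]
contact_force: [-0.1, 0.2, 7.6]
opening: 0.225
```

Request:
jog_arm --deltas '[{"gripper": 1,"translation": [0,0,0],"dr": [0,0,0]},{"gripper": 1,"translation": [0,0,0],"dr": [0,0,0]},{"gripper": 1,"translation": [0,0,0],"dr": [0,0,0]}]'

```text
clock: 12.22
eef_pos: [456.9, -109.6, 104.1]
tcp_rot: [3.141, -0.002, -0.046]
contact_force: [-0.5, -0.7, 7.8]
opening: 0.225
```

Request:
jog_arm --deltas '[{"gripper": 1,"translation": [0,0,0.05],"dr": [0,0,0]},{"gripper": 1,"translation": [0,0,0.1],"dr": [0,0,0]},{"gripper": 1,"translation": [0,0,0.15],"dr": [0,0,0]},{"gripper": 1,"translation": [0,0,0.25],"dr": [0,0,0]},{"gripper": 1,"translation": [0,0,0.3],"dr": [0,0,0]},{"gripper": 1,"translation": [0,0,0.3],"dr": [0,0,0]},{"gripper": 1,"translation": [0,0,0.3],"dr": [0,0,0]},{"gripper": 1,"translation": [0,0,0.3],"dr": [0,0,0]},{"gripper": 1,"translation": [0,0,0.3],"dr": [0,0,0]},{"gripper": 1,"translation": [0,0,0.3],"dr": [0,0,0]},{"gripper": 1,"translation": [0,0,0.3],"dr": [0,0,0]},{"gripper": 1,"translation": [0,0,0.2],"dr": [0,0,0]}]'

```text
clock: 13.22
eef_pos: [455.9, -109.4, 392.1]
tcp_rot: [3.141, -0.003, -0.046]
contact_force: [0.2, 0.6, -1.0]
opening: 0.219
```

Request:
jog_arm --deltas '[{"gripper": 1,"translation": [0.1,-0.2,0],"dr": [0,0,-0.01]},{"gripper": 1,"translation": [0.15,-0.25,0],"dr": [0,0,-0.01]},{"gripper": 1,"translation": [0.15,-0.25,0],"dr": [0,0,-0.01]},{"gripper": 1,"translation": [0.15,-0.25,0],"dr": [0,0,-0.01]},{"gripper": 1,"translation": [0.15,-0.25,0],"dr": [0,0,-0.01]},{"gripper": 1,"translation": [0.15,-0.25,0],"dr": [0,0,0]},{"gripper": 1,"translation": [0.15,-0.25,0],"dr": [0,0,0]},{"gripper": 1,"translation": [0.15,-0.25,0],"dr": [0,0,0]},{"gripper": 1,"translation": [0.15,-0.25,0],"dr": [0,0,0]},{"gripper": 1,"translation": [0.15,-0.2,0],"dr": [0,0,0]},{"gripper": 1,"translation": [0.04,-0.12,0],"dr": [0,0,0]},{"gripper": 1,"translation": [0,0,0],"dr": [0,0,0]}]'

```text
clock: 14.22
eef_pos: [604.9, -363.2, 387.8]
tcp_rot: [3.141, 0.001, -0.126]
contact_force: [-1.7, 1.0, -0.1]
opening: 0.224
```

Request:
jog_arm --deltas '[{"gripper": 1,"translation": [0,0,-0.2],"dr": [0,0,0]},{"gripper": 1,"translation": [0,0,-0.2],"dr": [0,0,0]},{"gripper": 1,"translation": [0,0,0],"dr": [0,0,0]},{"gripper": 1,"translation": [0,0,0],"dr": [0,0,0]}]'

```text
clock: 14.55
eef_pos: [603.8, -360.1, 348.1]
tcp_rot: [-3.14, 0.002, -0.124]
contact_force: [0.3, -0.3, -0.3]
opening: 0.226
```

```bash
python3 - <<'E'
from h import *
np.set_printoptions(precision=3,suppress=True)
s=r.sense();print(s["eef_pos"],s["tcp_rot"],s["contact_force"]);np.save("w6.npy",r.calibration("wrist"),allow_pickle=True)
w=r.grab_frame("wrist");sd=r.grab_frame("side");cv2.imwrite("pics/w6raw.png",w);cv2.imwrite("pics/s6raw.png",sd)
o=np.zeros((600,800,3),np.uint8)
A=cv2.resize(w[200:384,190:340],None,fx=3.2,fy=3.2,interpolation=cv2.INTER_CUBIC);o[:A.shape[0],:480]=A
B=cv2.resize(sd[160:300,285:365],None,fx=4,fy=4,interpolation=cv2.INTER_CUBIC);o[:560,480:800]=B
cv2.imwrite("pics/w6.png",cv2.convertScaleAbs(o,alpha=1.4,beta=15))
E
```

```text
[ 603.813 -360.147  348.053] [-3.14   0.002 -0.124] [ 0.285 -0.296 -0.256]
```

View pics/w6.png

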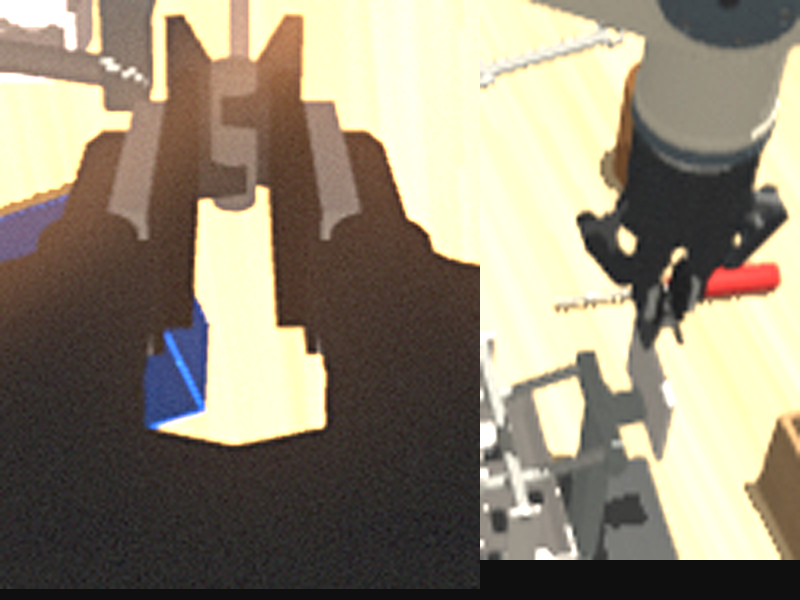

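The clip is held square with the jaws open (tips at 168–300, middle 234), and the tag edge shows between them at column 240, rows 0–55.

```bash
python3 - <<'E'
from h import *
np.set_printoptions(precision=1,suppress=True,linewidth=160)
c=np.load("w6.npy",allow_pickle=True).item()
w=cv2.cvtColor(cv2.imread("pics/w6raw.png"),cv2.COLOR_BGR2GRAY)
for v in range(176,216,4): print(v,w[v,246:286:1])
W=lambda p:np.array(p,float)/3.2+[190,200]
print("plate",at("w",W([(240,5),(241,45)]),265,c)[:,:2])
T=np.array(c["world_from_camera"])
R=lambda a:np.array([np.cos(a),np.sin(a)])
print("jaw outer tips",at("w",W([(168,16),(300,16)]),290,c)[:,:2],"pin",at("w",W([(234,75),(234,205)]),318,c)[:,:2])
print("pred tag edge px",proj("w",[[605.3+s*.126*1,-361.5+s,265] for s in(-39,0,39)],c))
E
```

```text
176 [ 71  71  71  70  69  67  71  70  69  71  73  70  74  70  68 101 111 116 115 112 114 118 109 103  99 102 100 101 108 110 106 111 108 110 110 107 115 112 113
 117]
180 [ 74  73  75  73  75  75  75  76  76  76  80  75  75  78  74 101 116 114 113 114 113 114 110 105 105 103 107 102 108 107 110 112 114 114 109 113 115 119 120
 120]
184 [ 75  73  76  76  79  78  77  77  77  80  79  77  80  76  80 102 116 113 109 110 110 116 109 106 100 104 107 104 107 111 112 112 112 115 115 116 118 116 122
 122]
188 [ 76  73  77  76  76  75  75  77  78  79  77  78  76  77  82 102 113 112 114 114 110 118 111 105 109 108 107 108 107 110 113 111 115 118 110 120 121 120 122
 128]
192 [ 74  72  76  73  75  77  80  76  78  81  82  80  80  79  81 107 116 115 110 115 111 124 219 235 233 229 227 224 224 226 226 225 224 224 225 223 222 220 219
 219]
196 [ 73  70  71  71  72  75  67  75  78  72  73  76  75  76  77 100 113 119 120 117 109 127 221 231 228 227 225 218 219 220 221 220 222 222 222 216 220 216 217
 217]
200 [220 220 219 217 217 217 217 218 218 220 220 222 219 219 226 174 116 119 118 119 114 125 216 232 228 226 223 219 217 217 220 220 220 220 216 218 219 216 218
 217]
204 [134 161 211 221 218 217 217 218 215 216 219 221 217 217 221 169 118 118 118 116 116 124 213 232 228 224 225 222 218 216 221 223 189 152 150 154 156 159 185
 213]
208 [ 61  56  53  91 199 223 217 215 215 215 215 218 217 216 221 164 122 119 121 115 117 125 213 231 227 225 227 225 226 208 149  90  93  93  93  94  89  89 110
 205]
212 [ 62  62  59  63  61  84 152 206 216 215 214 217 217 217 218 167 118 118 120 121 121 125 210 230 227 230 231 188 109  85  83  88  85  92  88  89  87  80 109
 205]
plate [[ 606.8 -355.7]
 [ 605.9 -365.2]]
jaw outer tips [[ 593.4 -347.5]
 [ 619.2 -350.7]] pin [[ 606.3 -349.5]
 [ 603.2 -374.3]]
pred tag edge px [[263.7 257.5]
 [263.9 209.4]
 [264.  155.6]]
```

Request:
jog_arm --deltas '[{"gripper": 1,"translation": [0.012,0,0],"dr": [0,0,0]},{"gripper": 1,"translation": [0,0,-0.12],"dr": [0,0,0]},{"gripper": 1,"translation": [0,0,-0.12],"dr": [0,0,0]},{"gripper": 1,"translation": [0,0,-0.1],"dr": [0,0,0]},{"gripper": 1,"translation": [0,0,-0.08],"dr": [0,0,0]},{"gripper": 1,"translation": [0,0,0],"dr": [0,0,0]}]'

```text
clock: 15.15
eef_pos: [605.0, -360.8, 303.1]
tcp_rot: [-3.14, 0.004, -0.125]
contact_force: [-0.1, 0.2, -1.0]
opening: 0.222
```

Request:
jog_arm --deltas '[{"gripper": 1,"translation": [0,0,-0.02],"dr": [0,0,0]},{"gripper": 1,"translation": [0,0,0],"dr": [0,0,0]},{"gripper": 1,"translation": [0,0,0],"dr": [0,0,0]}]'

```text
clock: 15.4
eef_pos: [606.3, -361.5, 304.6]
tcp_rot: [3.141, -0.0, -0.125]
contact_force: [-0.3, 0.3, -0.7]
opening: 0.225
```

Request:
jog_arm --deltas '[{"gripper": 1,"translation": [0,0,-0.02],"dr": [0,0,0]},{"gripper": 1,"translation": [0,0,0],"dr": [0,0,0]},{"gripper": 1,"translation": [0,0,0],"dr": [0,0,0]}]'

```text
clock: 15.65
eef_pos: [606.1, -361.4, 302.4]
tcp_rot: [3.142, -0.0, -0.125]
contact_force: [-0.7, 0.3, -0.5]
opening: 0.225
```

Request:
jog_arm --deltas '[{"gripper": 1,"translation": [0,0,-0.015],"dr": [0,0,0]},{"gripper": 1,"translation": [0,0,0],"dr": [0,0,0]},{"gripper": 1,"translation": [0,0,0],"dr": [0,0,0]}]'

```text
clock: 15.9
eef_pos: [606.0, -361.3, 300.7]
tcp_rot: [-3.142, 0.0, -0.125]
contact_force: [0.1, 0.3, -0.1]
opening: 0.224
```

Request:
jog_arm --deltas '[{"gripper": 1,"translation": [0,0,-0.015],"dr": [0,0,0]},{"gripper": 1,"translation": [0,0,0],"dr": [0,0,0]},{"gripper": 1,"translation": [0,0,0],"dr": [0,0,0]}]'

```text
clock: 16.15
eef_pos: [605.8, -361.4, 299.3]
tcp_rot: [3.142, 0.0, -0.125]
contact_force: [-2.6, 0.7, 1.5]
opening: 0.225
```

```bash
python3 - <<'E'
from h import *
np.set_printoptions(precision=3,suppress=True)
s=r.sense();print(s["eef_pos"],s["contact_force"])
w=r.grab_frame("wrist");sd=r.grab_frame("side")
o=np.zeros((600,800,3),np.uint8)
A=cv2.resize(w[200:384,190:340],None,fx=3.2,fy=3.2,interpolation=cv2.INTER_CUBIC);o[:A.shape[0],:480]=A
B=cv2.resize(sd[180:300,285:365],None,fx=4,fy=4,interpolation=cv2.INTER_CUBIC);o[:480,480:800]=B
cv2.imwrite("pics/w7.png",cv2.convertScaleAbs(o,alpha=1.6,beta=25))
E
```

```text
[ 605.811 -361.4    299.315] [-2.603  0.689  1.549]
```

View pics/w7.png

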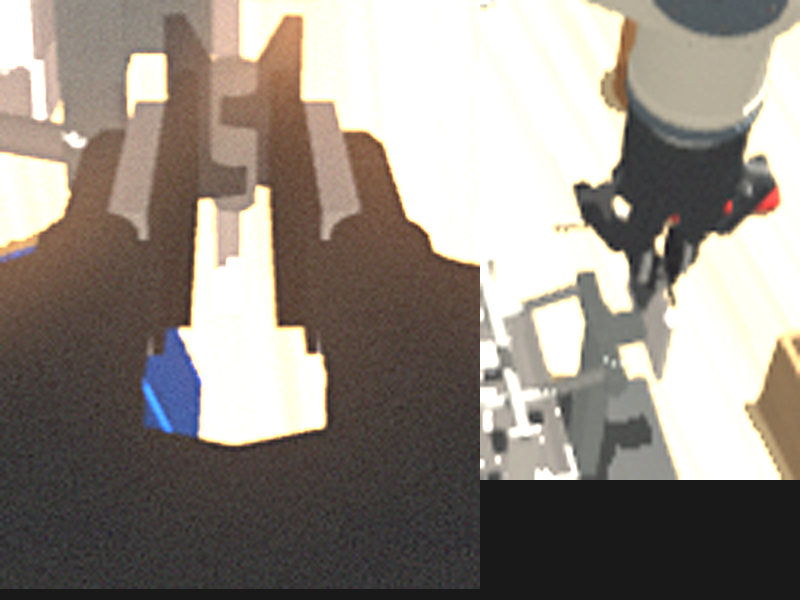

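The plate passes between the jaws on both sides of the clip, which sits about 1.5 mm to +x, and the first contact is felt. I'll shift back 1 mm and release.

Request:
jog_arm --deltas '[{"gripper": 1,"translation": [-0.012,0,0],"dr": [0,0,0]},{"gripper": 1,"translation": [0,0,0],"dr": [0,0,0]},{"gripper": 0.5,"translation": [0,0,0],"dr": [0,0,0]},{"gripper": 0.3,"translation": [0,0,0],"dr": [0,0,0]},{"gripper": 0.1,"translation": [0,0,0],"dr": [0,0,0]},{"gripper": -0.1,"translation": [0,0,0],"dr": [0,0,0]},{"gripper": -0.4,"translation": [0,0,0],"dr": [0,0,0]},{"gripper": -0.4,"translation": [0,0,0],"dr": [0,0,0]},{"gripper": -0.4,"translation": [0,0,0],"dr": [0,0,0]},{"gripper": -0.4,"translation": [0,0,0],"dr": [0,0,0]},{"gripper": -0.4,"translation": [0,0,0],"dr": [0,0,0]}]'

```text
clock: 17.17
eef_pos: [604.9, -361.4, 299.3]
tcp_rot: [-3.142, 0.0, -0.125]
contact_force: [0.8, 0.6, -0.1]
opening: 0.702
```

Request:
jog_arm --deltas '[{"gripper": -0.4,"translation": [0,0,0.1],"dr": [0,0,0]},{"gripper": -0.4,"translation": [0,0,0.2],"dr": [0,0,0]},{"gripper": -0.4,"translation": [0,0,0.3],"dr": [0,0,0]},{"gripper": -0.4,"translation": [0,0,0.3],"dr": [0,0,0]},{"gripper": -0.4,"translation": [-0.3,0,0.1],"dr": [0,0,0]},{"gripper": -0.4,"translation": [-0.3,0,0],"dr": [0,0,0]},{"gripper": -0.4,"translation": [-0.3,0,0],"dr": [0,0,0]},{"gripper": -0.4,"translation": [-0.3,0,0],"dr": [0,0,0]},{"gripper": -0.4,"translation": [-0.3,0,0],"dr": [0,0,0]},{"gripper": -0.4,"translation": [-0.3,0,0],"dr": [0,0,0]},{"gripper": -0.4,"translation": [0,0,0],"dr": [0,0,0]},{"gripper": -0.4,"translation": [0,0,0],"dr": [0,0,0]}]'

```text
clock: 18.17
eef_pos: [424.0, -361.6, 400.7]
tcp_rot: [3.141, -0.002, -0.126]
contact_force: [0.0, 0.3, -0.1]
opening: 0.705
```

```bash
python3 - <<'E'
from h import *
np.set_printoptions(precision=2,suppress=True)
s=r.sense();print(s["clock"],s["eef_pos"],s["contact_force"]);c=r.calibration("wrist");np.save("w8.npy",c,allow_pickle=True)
w=r.grab_frame("wrist");sd=r.grab_frame("side");cv2.imwrite("pics/s8raw.png",sd);cv2.imwrite("pics/w8raw.png",w)
print("tag px side",proj("side",[[605.5,-361.5,265],[605.5,-361.5,310]]),"wrist",proj("w",[[605.5,-361.5,265],[605.5,-361.5,310]],c))
o=np.zeros((600,800,3),np.uint8)
A=cv2.resize(w[60:260,300:512],None,fx=2.1,fy=2.1,interpolation=cv2.INTER_CUBIC);o[:420,:445]=A
B=cv2.resize(sd[180:310,285:370],None,fx=4.1,fy=4.1,interpolation=cv2.INTER_CUBIC);o[:533,450:798]=B[:533,:348]
cv2.imwrite("pics/w8.png",cv2.convertScaleAbs(o,alpha=1.2,beta=10))
E
```

```text
18.1667 [ 424.   -361.57  400.71] [ 0.05  0.3  -0.15]
tag px side [[328.75 248.42]
 [330.63 238.97]] wrist [[463.72 162.15]
 [501.75 174.62]]
```

View pics/w8.png

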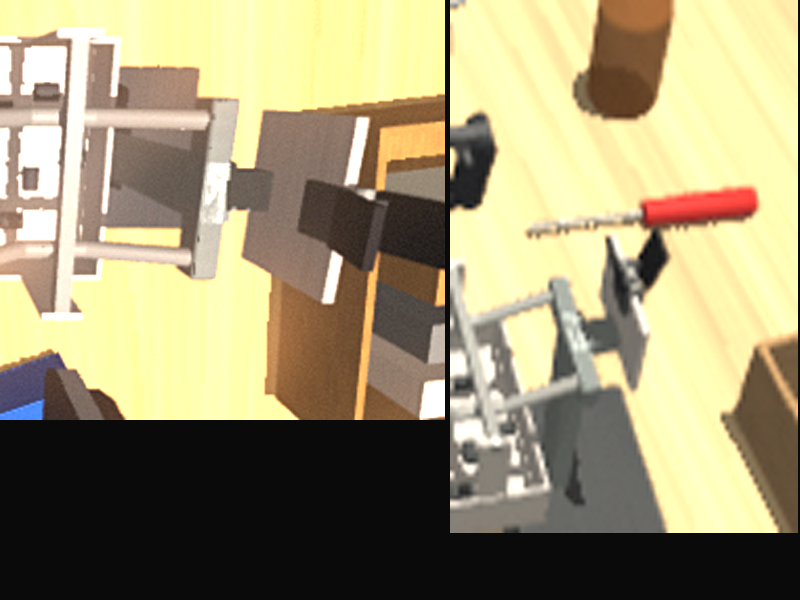

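The clip sits astride the tag edge (left view at 345,225), the tote hangs across both prongs, and the arm is clear. I'll make one numeric check of clip height and lean before handing in.

```bash
python3 - <<'E'
from h import *
np.set_printoptions(precision=0,suppress=True)
c=np.load("w8.npy",allow_pickle=True).item()
a=-.126;X=np.array([np.cos(a),np.sin(a),0]);Y=np.array([-np.sin(a),np.cos(a),0])
t=np.array([605.5,-361.5,265])
def px(x,y,z): 
    P=[t+X*x+Y*y+[0,0,z]]
    return (proj("w",P,c)[0]-[300,60])*2.1,(proj("side",P)[0]-[285,180])*4.1+[450,0]
print("plate ends",px(0,40,0),px(0,-40,0))
for pz in(2,8,16):
    print(pz,"Ltop",px(-18,12,pz+36),px(-18,-12,pz+36),"Rtop",px(18,12,pz+36),px(18,-12,pz+36))
E
```

```text
plate ends (array([362., 118.]), array([613., 232.])) (array([326., 303.]), array([647., 331.]))
2 Ltop (array([370., 203.]), array([604., 237.])) (array([356., 267.]), array([614., 267.])) Rtop (array([463., 204.]), array([657., 229.])) (array([447., 267.]), array([668., 259.]))
8 Ltop (array([381., 207.]), array([605., 232.])) (array([367., 272.]), array([615., 262.])) Rtop (array([476., 207.]), array([658., 223.])) (array([460., 272.]), array([669., 254.]))
16 Ltop (array([397., 211.]), array([606., 225.])) (array([382., 279.]), array([616., 255.])) Rtop (array([495., 212.]), array([660., 216.])) (array([478., 279.]), array([671., 246.]))
```

```bash
python3 -c "
from rig import r
print(r.sign_off())"
```

```text
the job is handed in; nothing more can be done
None
```

The tote now hangs by its handle bar across both prongs of the empty stand, and the spring clip sits astride that stand's tag plate. I handed the job in at about 18 s of the 67 s allowed; `sign_off` reports no verdict.

- **Tote:** in the last wrist and side pictures the bar lies on both prongs, and the tote looks level and free.
- **Clip:** compared with the projected model, it is upright and roughly centred. The wrist view puts the pivot about 8 mm above the edge, and the side view puts it lower, at about 2–8 mm. Both are within the 18 mm limit.
- **Arm:** it is clear of everything, with a contact force of about 0 N.
- **Other items:** the arm was never near the yellow tote, the other stand or the bystanders. I did not measure their positions again at the end.
- **Disagreement:** the wrist and side cameras differed by about 3 mm on the stand's position, well inside the tolerances.

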